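# Gauge the air tank, then set its cock

## Task

Find out with the stick gauge whether the little air tank still holds pressure. First take the dust cap off the leaning valve stem and drop it in the plastic parts tray, then press the gauge straight down the stem until it is fully seated, hold it there for about a second, and stand it upright back on the rubber mat with its rod left as it reads. Last, if the rod came out, turn the tank's lever all the way towards the valve stem to bleed it; if the rod stayed in, turn the lever all the way towards the hose tail to refill it; leave the spanner, tape and marker where they lie.

Things in the scene. Friction and masses are not known exactly. Their poses are not given: they have to be found in the camera images.
- tank: Grey air tank lying on two saddles, fixed to the bench; 80 mm thick, 210 mm long, axis 52 mm above the bench. Origin below its middle, on the bench; y runs along it from the end with the brass hose tail (its tip at y = -136 mm) to the plain domed end; -x is the side facing the robot, where the valve stem leans out. Valve stem at y = +60 mm, lever pivot at y = -60 mm over the tank's axis.
- stem_tip (a point): Centre of the rim of the brass valve stem: a 14 mm tube standing 34 mm out of the tank, leaning 35 degrees from vertical to the tank's -x side. z points outwards along the stem, y along the tank (as the tank's y). A 5 mm pin stands 6 mm out of the mouth: slack (gives way at a touch) if the tank is empty, firm if it holds pressure; both look the same.
- cap_center (a point): Loose black knurled dust cap on the stem (plain push fit, 1 mm play: pull it off along the stem, 20 mm or more): 22 mm across, 30 mm tall. The point is on its axis, 18 mm from its open mouth and 12 mm from its closed top; z points to the closed top (at the start, outwards along the stem). At the start this point is 4 mm beyond the stem's rim.
- cap: The same dust cap, 25 g; origin at the centre of its open mouth.
- parts_tray: Open translucent plastic tray, fixed, 138 mm along its x, 198 mm along its y, 60 mm tall (inside about 120 x 180 mm). Origin at the centre of its underside. To the left or the right of the tank.
- gauge_center (a point): Loose stick gauge, about 0.3 kg, standing mouth down on the mat: round foot 34 mm across, up to 22 mm; above it a metal head block (30 mm along x, 24 mm along y, 22 to 64 mm up); an 18 mm barrel juts out of the head along +x at 44 mm up, ending 88 mm from the foot's axis. Grip the head across y. Point: on the foot's axis, 48 mm above the mouth; z up along that axis, x along the barrel.
- gauge_seat (a point): Seat inside the gauge's foot, on its axis, 13 mm above the mouth (35 mm below gauge_center): fully seated, the stem's rim rests here. The bore is 22 mm wide at the mouth, 17 mm from 4.5 mm up to the seat. A sprung plunger inside is pushed in 6 mm by a firm pin against about 9 N. Press with 12 to 18 N.
- gauge: The same gauge; origin at the centre of its mouth (underside).
- mat: Thin grey rubber mat, fixed, 170 mm along x, 150 mm along y, 3 mm thick; origin at the centre of its underside. On the other side of the tank from the tray.
- rod (a joint): How far the gauge's rod (6 mm steel, dark rings, 12 mm black end button) has come out of the barrel's end, in m: 0 at the start, about 0.025 once the gauge was seated on a stem under pressure, under 0.002 on an empty tank. It stays where it was pushed.
- lever (a joint): Angle of the tank's lever about the vertical, in rad; starts near 0, stops at -1.0 and +1.0, stays where left, takes about 2 N at the knob. At 0 it points square across the tank, away from the robot (tank's +x); positive swings its end towards the valve stem (counter-clockwise from above), negative towards the hose tail.
- lever_knob (a point): Middle of the black round upright knob at the lever's end: 15 mm across, reaching from 118 to 151 mm above the bench, this point 136 mm above it. It travels on a level arc of 62 mm radius about the lever's pivot.
- spanner_1: Bystander: loose combination spanner, 172 mm long, 7 mm thick, on the bench before the tank; leave it alone.
- tape_roll: Bystander: loose black tape roll, 62 mm across, 19 mm tall, behind the tank; leave it alone.
- marker: Bystander: loose marker pen, 131 mm long, 17 mm thick, behind the tank; leave it alone.
Not all that is in view belongs to the job. Of the things that look like the gauge, the middle-sized one is meant.

How it is judged:
By the outcome, as a careful person would: the job done as asked, in the order asked, and still so for the second after the job is handed in, with the robot touching nothing.
It also fails if it takes over 72 s, if anything falls off the work surface, if the arm or the gripper's body presses on something with over 40 N, if the wrist force passes 120 N, or if a joint passes its speed limit or range.

## Robot

A 7-joint arm with a two-finger parallel gripper is mounted at the origin on a cart in front of the work surface, level with it; the furniture and walls round the work are solid. World frame = base frame: x ahead of the robot, y to its left, z up, the work surface at z = 0. Lengths are in m, angles in rad, forces in N, time in s.
With the tool pointing down it reaches from about 0.35 to 0.9 m from the base axis. Payload 19.9 kg.
Tool frame: the origin (TCP) lies between the finger pads; the fingertips stand 19 mm ahead of it and the grasp point (between the pads) is the TCP; z points along the fingers, y is the line along which they close (so a half turn about z gives the same grasp; the last joint's range is limited). The gripper opens to 94 mm and grips with 3 to 60 N. Pads are 16 mm wide; open, the fingers measure 119 mm over their backs; the gripper's body (75 mm by 177 mm) begins 78 mm behind the grasp point.
Start: joints at [1.06, 0.417, -0.01, 1.614, 0.005, 1.111, -0.053], TCP at [0.283, -0.557, 0.224] pointing down, gripper open.
Joint ranges: [-2.81, 2.81], [-0.39, 2.02], [-1.27, 1.25], [0.06, 2.57], [-1.19, 4.33], [0.19, 2], [-2.82, 2.82]. Speed limits (rad/s): [1.89, 1.89, 2.39, 2.39, 3.01, 3.01, 3.01].

## Interface

Orientations are given as a 3x3 rotation matrix whose columns are the frame's x, y, z axes.
In Python, from rig import robot gives the robot as it stands. Calls block until the motion is done:
- robot.move_ptp(position, orientation): joint-space move of the TCP to a pose.
- robot.move_linear(position, velocity=0.15, frame=None, threshold=None): straight line of the TCP; frame=None keeps the orientation; velocity is the mean speed in m/s. With threshold (N) it stops when the force on the tool has changed by that much, and returns True; else False.
- robot.goto_joints(angles): joint-space move.
- robot.gripper_to(opening): finger opening in m; the grip force is fixed at half the most; returns when the fingers have stopped.
- robot.pause(seconds).
- robot.ik(position, orientation): joint angles nearest the present ones, or None.
- robot.get_state(): the state.
- robot.grab_frame(name): name is "scene" or "top"; returns the picture (480x640x3 uint8, red, green, blue); there is no depth.
- robot.camera_info(name): a dict with "fx", "fy", "cx", "cy" (pixels), "rvec" (rotation vector, rad) and "tvec" (3), from world to camera coordinates, as OpenCV has them. Camera axes: x right, y down, z forward; pixel columns grow to the right and rows downward; lengths in m; the calibration is good to about 2 mm. A picture is of the moment at which its call begins. camera_info takes no time and is no camera call.
A pose or a line that the arm cannot do raises robot.PlanningError and nothing moves.
- robot.sign_off(): hands the job in; it is judged then, once.
The state is a dict: "time": time; "qpos": joint angles; "joint_vel": joint speeds; "effort": joint torques, N m; "ee_pos": TCP position; "tool_rot": TCP orientation; "force": force on the tool from outside, world axes, zero at the start; "moment": the same for the moment, N m; "opening": finger opening in m; "grasp_force": force on a finger pad.
Only numpy, scipy, OpenCV 4.12 (cv2) and the standard library are available. Lean on these libraries where they do the work, as an engineer would, in place of code of your own. Each camera call takes 0.05 s, during which the arm holds its last target. There are 200 camera calls.

## Working session

There is one attempt and no reset: what is moved stays moved. The work goes in short steps, each a Python script; the robot and the scene stay as the last script left them, time stands still between calls to the robot, and variables do not carry over. Pictures are saved under pics/ and viewed, at most 10 in all, crops included, and the job is handed in when it is done.

```bash
mkdir -p pics; ls; python3 - <<'E'
from rig import robot
import cv2
for n in("scene","top"):
    f=robot.grab_frame(n); cv2.imwrite(f"pics/{n}0.png",cv2.cvtColor(f,cv2.COLOR_RGB2BGR)); print(n,robot.camera_info(n))
E
```

```text
pics
scene {'fx': 488.46249585070865, 'fy': 488.46249585070865, 'cx': 327.9512350732684, 'cy': 237.56428990056526, 'rvec': array([ 1.38728283, -2.3206142 ,  0.80519695]), 'tvec': array([0.36434757, 0.41636972, 1.03915321])}
top {'fx': 481.1190564768189, 'fy': 481.1190564768189, 'cx': 321.5176186131763, 'cy': 251.18383855640712, 'rvec': array([ 2.21293665, -2.17228583,  0.08170956]), 'tvec': array([0.0887423 , 0.54481942, 1.67090817])}
```

View pics/scene0.png

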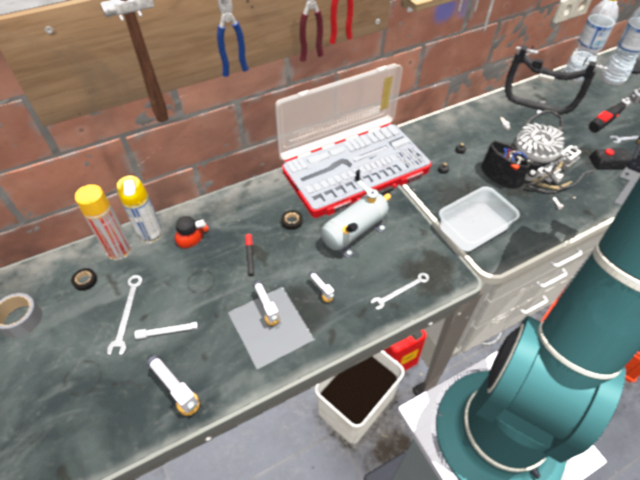

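View pics/top0.png

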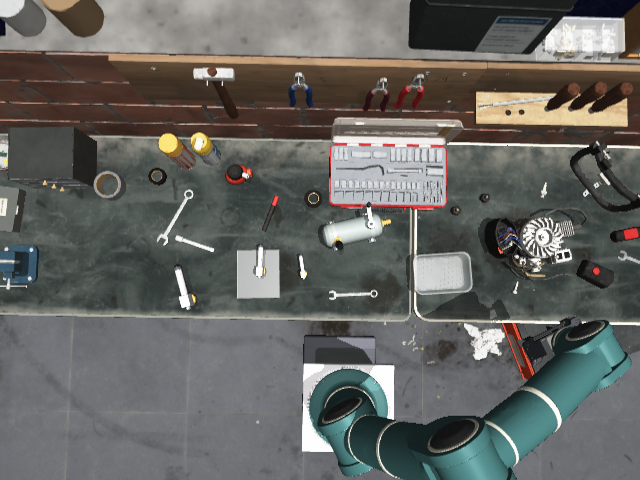

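Candidates for the gauge in the scene view are the large one at (180,395), the one on the mat at (268,305) and the small one at (322,287). The middle-sized one is the gauge on the mat. The tank's domed end points to the robot's left, and the tray is on the right. I'll check this in enlarged crops.

```bash
python3 - <<'E'
import cv2
a=cv2.imread('pics/scene0.png')[170:350,220:420]; cv2.imwrite('pics/c1.png',cv2.resize(a,None,fx=4,fy=4,interpolation=cv2.INTER_CUBIC)[:600*2][:720])
b=cv2.imread('pics/top0.png')[185:305,230:390]; b=cv2.resize(b,None,fx=5,fy=5,interpolation=cv2.INTER_CUBIC); cv2.imwrite('pics/c2.png',b)
a=cv2.imread('pics/scene0.png')[180:330,220:420]; cv2.imwrite('pics/c1.png',cv2.resize(a,None,fx=4,fy=4,interpolation=cv2.INTER_CUBIC))
E
```

```text
(no output)
```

View pics/c1.png

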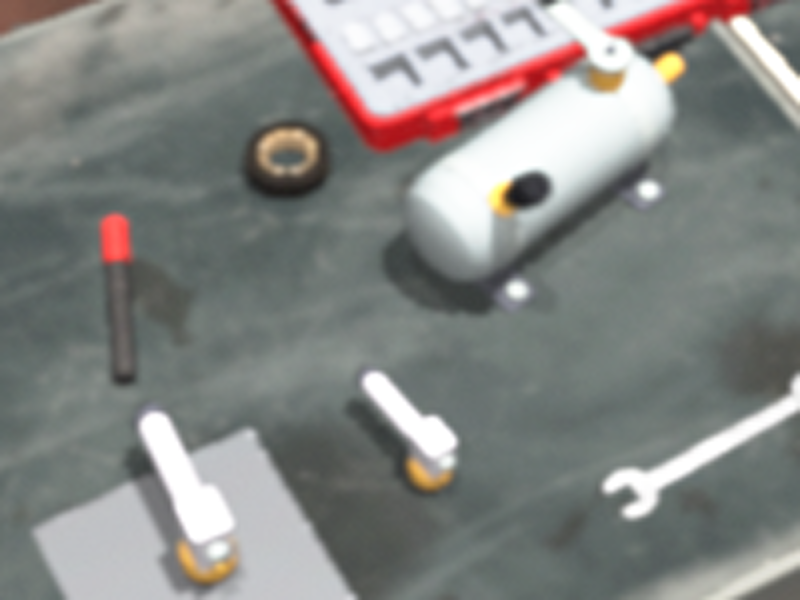

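View pics/c2.png

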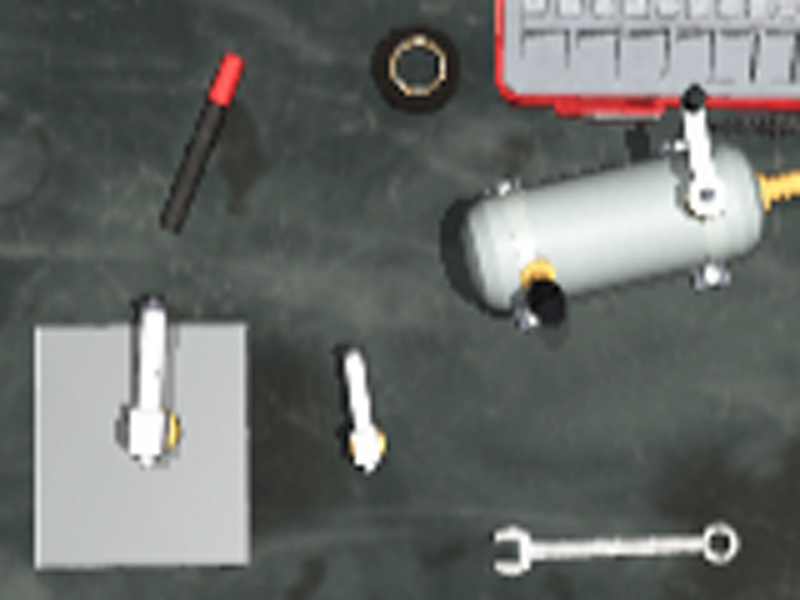

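Crops: the gauge on the mat has its head top at crop (148,437) in the top view and (208,512) in the scene view. The barrel end is at (152,300) and (155,415). The cap blob is at (546,301) and (530,189), and the lever pivot at (707,195) and (612,50). Next I fit the tank pose and triangulate the gauge.

```bash
cat >h.py <<'E'
import numpy as np, cv2
from rig import robot
from scipy.optimize import least_squares
S=lambda u,v:('scene',220+u/4-.375,180+v/4-.375)
T=lambda u,v:('top',230+u/5-.4,185+v/5-.4)
C={n:robot.camera_info(n) for n in('scene','top')}
def proj(n,p):
    c=C[n];K=np.array([[c['fx'],0,c['cx']],[0,c['fy'],c['cy']],[0,0,1]])
    return cv2.projectPoints(np.atleast_2d(np.asarray(p,float)),c['rvec'],c['tvec'],K,None)[0][:,0]
def tri(*obs,z=None):
    f=lambda p:np.concatenate([proj(n,p)[0]-(u,v) for n,u,v in obs]+([[1000*(p[2]-z)]] if z is not None else []))
    r=least_squares(f,[.5,0,.05]);return r.x,np.round(r.fun,1)
def rz(a):return np.array([[np.cos(a),-np.sin(a),0],[np.sin(a),np.cos(a),0],[0,0,1.]])
s35,c35=np.sin(np.radians(35)),np.cos(np.radians(35))
def stem(d):return np.array([-d*s35,.06,.052+d*c35])  # d = distance from tank axis
E
python3 - <<'E'
from h import *
np.set_printoptions(precision=4,suppress=True)
for n,o in dict(cap=[T(546,301),S(530,189)],pivot=[T(707,195),S(612,50)],hose=[('top',389,222),('scene',389.5,197)],knob=[T(694,97),('scene',358,175)],
  ghead=[T(148,437),S(208,512)],gend=[T(152,300),S(155,415)]).items(): print(n,*tri(*o))
obs=[(stem(.078),T(546,301)),(stem(.078),S(530,189)),([0,-.136,.052],('top',389,222)),([0,-.136,.052],('scene',389.5,197))]
def f(q):
    R=rz(q[2]);b=np.r_[q[:2],0]
    r=[proj(n,R@p+b)[0]-(u,v) for p,(n,u,v) in obs]
    pv=R@[0,-.06,q[3]]+b
    for n,u,v in(T(707,195),S(612,50)): r.append(proj(n,pv)[0]-(u,v))
    return np.concatenate(r)
r=least_squares(f,[.55,0,0,.12]);print(r.x,r.fun.round(1))
# mat corners at z=.003, tray corners rim z=.06 from top view
for o in [T(35,325),T(248,325),T(248,567),T(35,567)]: print('mat',tri(o,z=.003)[0])
for o in [('top',415,253),('top',469,253),('top',471,292),('top',417,293)]: print('tray',tri(o,z=.06)[0])
E
```

```text
cap [0.5592 0.0428 0.112 ] [-0. -0.  0.  0.]
pivot [ 0.6312 -0.0621  0.1197] [-0.1 -0.1  0.1  0. ]
hose [ 0.6458 -0.1332  0.0506] [ 0.2  0.2 -0.3 -0. ]
knob [ 0.6937 -0.0522  0.1331] [ 0.2  0.1 -0.2 -0. ]
ghead [0.4661 0.3108 0.0692] [-0.5 -0.3  0.4  0. ]
gend [0.5587 0.3092 0.0445] [ 0.7  0.4 -0.6 -0. ]
[ 0.6148 -0.0026  0.2387  0.1228] [-0.7  0.5 -0.3 -0.1  0.7 -0.2  0.  -0.8 -0.4  0.5  0.2 -0.1]
mat [0.544  0.3988 0.003 ]
mat [0.5468 0.2484 0.003 ]
mat [0.3764 0.2444 0.003 ]
mat [0.3737 0.3938 0.003 ]
tray [ 0.5401 -0.2211  0.06  ]
tray [ 0.5436 -0.4067  0.06  ]
tray [ 0.4104 -0.4133  0.06  ]
tray [ 0.4037 -0.2287  0.06  ]
```

The fit is consistent (residuals under 1 px). The tank is at (0.615,-0.003) with yaw 0.239, the gauge's axis is near (0.466,0.311), and the tray centre is at (0.474,-0.317). Next is the pre-grasp for the cap.

```bash
cat >>h.py <<'E'
np.set_printoptions(precision=4,suppress=True)
b=np.array([.6148,-.0026,0]);R=rz(.2387)
W=lambda p:R@p+b
ax=R@[-s35,0,c35]   # stem axis outwards
def tool(z,y):
    z=np.array(z,float);y=np.array(y,float);return np.column_stack([np.cross(y,z),y,z])
ty=R@[0,1.,0]
Oy=[tool(-ax,ty),tool(-ax,-ty)]
def snap(name,crop=None,k=1):
    ims=[]
    for n in('scene','top'):
        f=cv2.cvtColor(robot.grab_frame(n),cv2.COLOR_RGB2BGR);cv2.imwrite(f'pics/{name}_{n}.png',f)
def st(t=''):
    s=robot.get_state();print(t,'t',round(s['time'],2),'p',s['ee_pos'],'F',s['force'],'open',round(s['opening'],4),'g',round(s['grasp_force'],1));return s
E
python3 - <<'E'
from h import *
q0=np.array(robot.get_state()['qpos'])
for i,O in enumerate(Oy):
    for d in(.08,.18): print(i,d,robot.ik(W(stem(d)),O))
D=[tool([0,0,-1],[0,s,0]) for s in(1,-1)]
for i,O in enumerate(D):
    print('tray',robot.ik([.474,-.317,.05],O),'g',robot.ik([.466,.311,.05],O),robot.get_state()['tool_rot'].tolist() if i==0 else '')
E
```

```text
0 0.08 [ 0.853   0.4785 -1.0766  2.2943  1.6883  0.304   0.1769]
0 0.18 [ 0.1202 -0.0089 -0.1782  2.3691 -0.5351  0.2061  2.2443]
1 0.08 None
1 0.18 [ 0.5872  0.0044 -0.6392  2.3566 -0.5324  0.2069 -0.8928]
tray [ 0.9652  0.6121 -0.5562  1.8629  0.4407  0.7912  1.7452] g [ 0.0684  0.7557 -0.957   1.8796  0.7742  0.9304  0.3088] [[0.8916454689500786, 0.4527339514746466, -0.0005717367811422975], [0.45273430591411407, -0.8916449601625899, 0.0009556490565156363], [-7.713144586575116e-05, -0.0011109450059247085, -0.9999993799257747]]
tray [ 0.5566  0.545  -0.0268  1.8773  0.0211  0.7196 -1.053 ] g [-0.135   0.6264 -0.6568  1.8857  0.519   0.8061 -2.6408]
```

```bash
cat >>h.py <<'E'
lim=np.array([[-2.81,2.81],[-.39,2.02],[-1.27,1.25],[.06,2.57],[-1.19,4.33],[.19,2],[-2.82,2.82]])
def tilt(deg,s=1,Rw=R):  # tool z leans ahead (+x of Rw) by deg from down, closing along Rw y
    a=np.radians(deg);return tool(Rw@[np.sin(a),0,-np.cos(a)],s*(Rw@[0,1.,0]))
E
python3 - <<'E'
from h import *
def m(p,O):
    q=robot.ik(p,O)
    return None if q is None else (round(float(np.min(np.minimum(q-lim[:,0],lim[:,1]-q))),2))
for s in(1,-1):
    for t in(0,10,20,25,30,35):
        print(s,t,'cap',[m(W(stem(d)),tilt(t,s)) for d in(.08,.1,.12,.14)],'seat',[m(W(stem(d)),tilt(t,s)) for d in(.109,.125,.15)],'g',[m([.466,.311,z],tilt(t-35,s,np.eye(3))) for z in(.051,.12,.25)])
E
```

```text
1 0 cap [0.51, 0.48, 0.45, 0.42] seat [0.46, 0.44, 0.41] g [0.5, 0.43, 0.24]
1 10 cap [0.48, 0.43, 0.4, 0.38] seat [0.41, 0.39, 0.38] g [0.49, 0.35, 0.13]
1 20 cap [0.27, 0.29, 0.29, 0.3] seat [0.29, 0.29, 0.31] g [0.36, 0.18, 0.15]
1 25 cap [0.22, 0.15, 0.14, 0.17] seat [0.14, 0.15, 0.18] g [0.27, 0.15, 0.17]
1 30 cap [0.07, 0.04, -0.0, 0.04] seat [0.1, 0.01, 0.05] g [0.21, 0.19, 0.14]
1 35 cap [0.11, 0.05, 0.04, None] seat [0.03, 0.02, 0.0] g [0.31, 0.24, 0.09]
-1 0 cap [0.68, 0.69, 0.67, 0.66] seat [0.68, 0.67, 0.66] g [0.57, 0.52, 0.32]
-1 10 cap [0.44, 0.47, 0.5, 0.52] seat [0.48, 0.5, 0.53] g [0.52, 0.49, 0.45]
-1 20 cap [0.19, 0.22, 0.25, 0.29] seat [0.24, 0.26, 0.31] g [0.44, 0.43, 0.4]
-1 25 cap [0.06, 0.09, 0.13, 0.16] seat [0.11, 0.13, 0.18] g [0.37, 0.37, 0.37]
-1 30 cap [0.07, 0.01, 0.01, 0.03] seat [0.01, -0.0, 0.05] g [0.28, 0.29, 0.32]
-1 35 cap [None, None, 0.04, None] seat [0.03, 0.02, 0.01] g [0.18, 0.18, 0.19]
```

```bash
python3 - <<'E'
from h import *
O=tilt(15,-1)
robot.move_ptp(W(stem(.16)),O)
robot.gripper_to(.06)
st('pre'); snap('pre')
h=robot.move_linear(W(stem(.079)),velocity=.12,threshold=8); print(h)
st('at'); snap('at')
a=cv2.imread('pics/at_scene.png')[170:290,280:440]; c=cv2.imread('pics/at_top.png')[185:305,280:440]
cv2.imwrite('pics/v1.png',cv2.resize(np.vstack([a,c])[:, :],None,fx=2.5,fy=2.5,interpolation=cv2.INTER_CUBIC))
E
```

```text
pre t 3.07 p [0.5115 0.034  0.1831] F [ 0.194  -0.5534 -0.8007] open 0.0599 g 0.0
False
at t 3.99 p [0.5565 0.045  0.1171] F [-0.0181 -0.0971  0.2702] open 0.0602 g 0.0
```

View pics/v1.png

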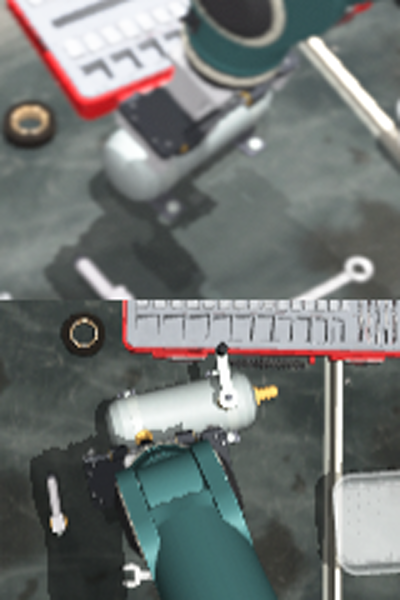

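The gripper is at the stem and hides the cap, with no contact force. I'll close it and judge by the opening and the force.

```bash
python3 - <<'E'
from h import *
robot.gripper_to(.01); s=st('closed'); print('tank-frame F',R.T@s['force'],'TCP tank frame',R.T@(s['ee_pos']-b),'M',s['moment'])
p=s['ee_pos']
robot.move_linear(p+.045*ax,velocity=.08); st('off')
p=robot.get_state()['ee_pos'].copy()
robot.move_linear(p+[0,0,.06],velocity=.2); st('up'); snap('off')
a=cv2.imread('pics/off_scene.png')[170:290,280:440]; c=cv2.imread('pics/off_top.png')[185:305,280:440]
cv2.imwrite('pics/v2.png',cv2.resize(np.vstack([a,c]),None,fx=2.5,fy=2.5,interpolation=cv2.INTER_CUBIC))
E
```

```text
closed t 4.78 p [0.5566 0.045  0.1167] F [-0.6812 -0.6179  0.5985] open 0.0207 g 30.0
tank-frame F [-0.808  -0.4393  0.5985] TCP tank frame [-0.0453  0.06    0.1167] M [-0.0347  0.3352  0.0209]
off t 5.5 p [0.5316 0.0387 0.1535] F [ 0.0557 -1.0198 -0.854 ] open 0.0208 g 30.0
up t 5.95 p [0.5317 0.0387 0.2135] F [ 0.2119  0.0625 -0.3891] open 0.0209 g 30.0
```

The grip stayed at 20.8 mm after the pull, so the cap is held. Side force was small, so the y estimate is good. Next I drop the cap in the tray.

```bash
python3 - <<'E'
from h import *
D=tilt(0,-1,np.eye(3))
robot.move_ptp([.474,-.317,.16],D)
robot.move_linear([.474,-.317,.048],velocity=.2,threshold=10); st('tray')
robot.gripper_to(.045)
robot.move_linear([.474,-.317,.2],velocity=.3)
Og=tilt(-20,-1,np.eye(3))
robot.move_ptp([.466,.311,.3],Og); st('g'); snap('drop')
a=cv2.imread('pics/drop_scene.png')[170:270,280:530]; c=cv2.imread('pics/drop_top.png')[195:305,280:500]
a=cv2.resize(a,(625,250),interpolation=cv2.INTER_CUBIC);c=cv2.resize(c,(625,312),interpolation=cv2.INTER_CUBIC)
cv2.imwrite('pics/v3.png',np.vstack([a,c]))
E
```

```text
tray t 8.12 p [ 0.4748 -0.3168  0.049 ] F [-0.2346 -0.4091 -0.2792] open 0.0212 g 30.0
g t 11.62 p [0.4666 0.3101 0.2998] F [-0.2004  0.8678  0.2567] open 0.0451 g 0.0
```

View pics/v3.png

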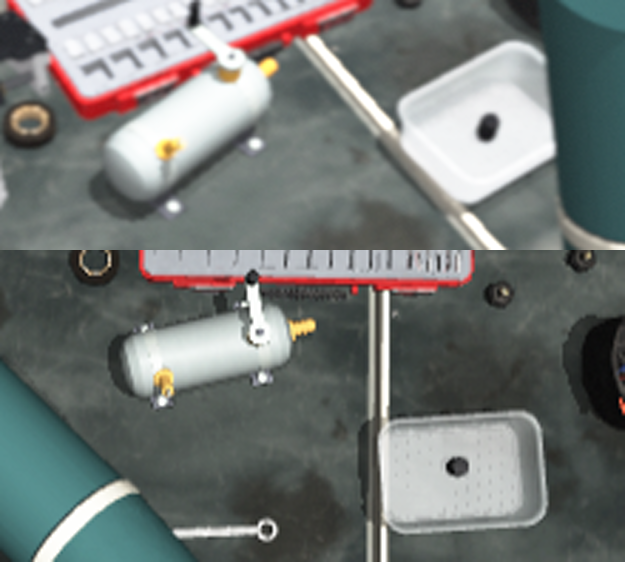

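The cap lies in the tray at crop (457,466) and the stem is bare. Before gripping, I overlay models of the gauge and the stem on the earlier pictures to check both to a millimetre or two.

```bash
cat >ov.py <<'E'
from h import *
def draw(img,n,P,x0,y0,k,col):
    q=((proj(n,P)-(x0,y0)+.5)*k*16-8).astype(int)
    cv2.polylines(img,[q.reshape(-1,1,2)],False,col,1,cv2.LINE_AA,4)
th=np.linspace(0,2*np.pi,40)
def circ(c,u,v,r): return np.array([c+r*(np.cos(t)*u+np.sin(t)*v) for t in th])
X,Y,Z=np.eye(3)
def gmodel(g,a,z0=.003):
    Q=rz(a);o=np.array([g[0],g[1],z0])
    L=[circ(np.zeros(3),X,Y,.017),circ(Z*.022,X,Y,.017),circ(X*.088+Z*.044,Y,Z,.009)]
    sq=np.array([[1,1],[1,-1],[-1,-1],[-1,1],[1,1]])*[.015,.012]
    L+=[np.c_[sq,np.full(5,z)] for z in(.022,.064)]
    L+=[np.array([[.015,s*.009,.044],[.088,s*.009,.044]]) for s in(1,-1)]
    return [l@Q.T+o for l in L]
def smodel():
    u=R@Y;v=np.cross(ax,u)
    return [circ(W(stem(.074)),u,v,.007),circ(W(stem(.04)),u,v,.007),circ(W(stem(.08)),u,v,.0025)]
def crop(f,n,x0,y0,w,h,k,models):
    im=cv2.resize(cv2.imread(f)[y0:y0+h,x0:x0+w],None,fx=k,fy=k,interpolation=cv2.INTER_CUBIC)
    for P in models: draw(im,n,P,x0,y0,k,(255,0,255))
    return im
E
python3 - <<'E'
from ov import *
G=gmodel((.467,.3105),-.02)
a=crop('pics/scene0.png','scene',245,275,45,60,6,G)
c=crop('pics/top0.png','top',240,235,45,60,6,G)
d=crop('pics/drop_scene.png','scene',325,190,45,45,6,smodel())
e=crop('pics/drop_top.png','top',315,220,45,45,6,smodel())
cv2.imwrite('pics/v4.png',np.vstack([np.hstack([a,c]),np.hstack([d,e])])[:630])
im=np.hstack([a,c,np.zeros((360,10,3),np.uint8)]);
im2=np.vstack([np.hstack([d,e]),np.zeros((90,540,3),np.uint8)])
cv2.imwrite('pics/v4.png',np.vstack([im[:,:540],im2[:240]]))
E
```

```text
(no output)
```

View pics/v4.png

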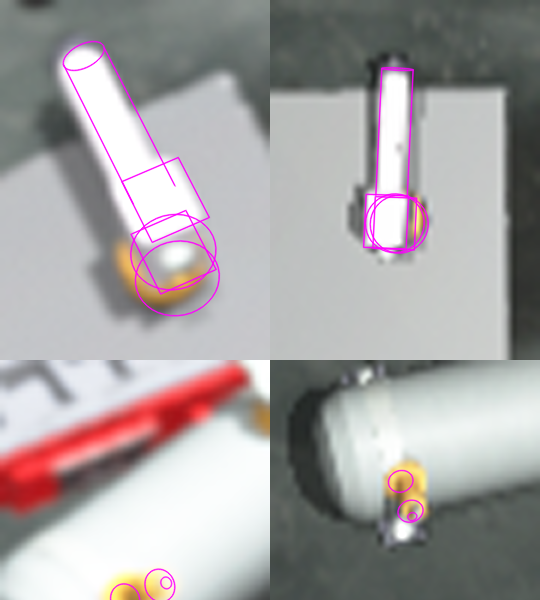

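```bash
python3 - <<'E'
from ov import *
for c in([.467,.31,.04],W(stem(.074))):
    for n in('scene','top'): print(n,[(proj(n,np.array(c)+e)-proj(n,c))[0]*6 for e in np.eye(3)*.001])
def th2(f,x,y,w,h,k=6):
    return cv2.resize(cv2.imread(f)[y:y+h,x:x+w],None,fx=k,fy=k,interpolation=cv2.INTER_CUBIC)
# several hypotheses for gauge in the scene & stem in both
G=gmodel((.467,.3105),-.02); G2=gmodel((.468,.3145),-.02)
row=[crop('pics/scene0.png','scene',250,280,35,55,7,G2),crop('pics/top0.png','top',243,240,35,55,7,G2)]
row2=[crop('pics/drop_scene.png','scene',328,210,35,30,7,m) for m in([],smodel())]+[crop('pics/drop_top.png','top',318,230,35,30,7,[])]
cv2.imwrite('pics/v5.png',np.vstack([np.hstack(row+[np.zeros_like(row[0])]),np.hstack(row2)]))
E
```

```text
scene [array([-1.0531, -1.9684]), array([-2.3007,  1.0511]), array([-0.1875, -1.2362])]
top [array([ 0.0462, -1.741 ]), array([-1.7418, -0.0321]), array([-0.2052, -0.0395])]
scene [array([-1.1938, -1.6307]), array([-2.052,  0.863]), array([ 0.1233, -1.4957])]
top [array([ 0.0289, -1.8044]), array([-1.8093, -0.0343]), array([ 0.0795, -0.1422])]
```

View pics/v5.png

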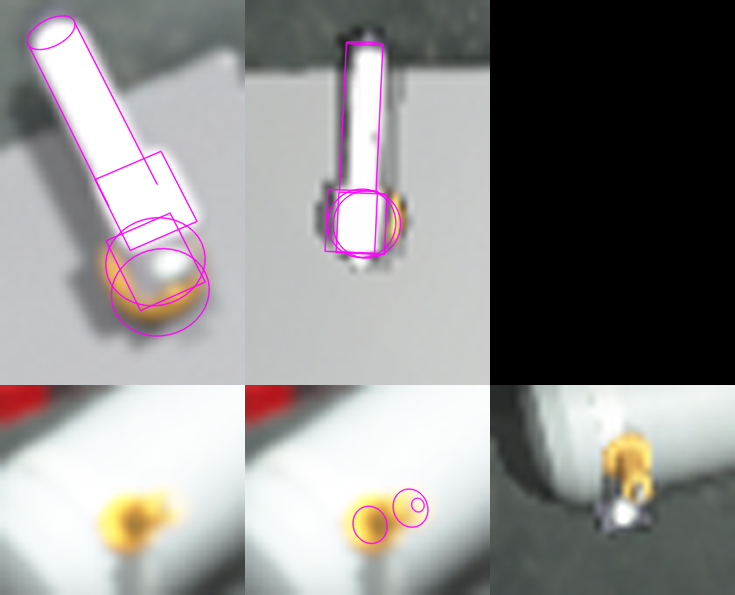

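The stem model matches both views: rim at top-crop (411,511), pin matching in the scene crop. For the gauge, the foot and barrel end suggest an axis near (0.4695,0.312), with about 2.5 mm of doubt in x. The gripper will centre y, and I'll resolve x by feel at the stem. Now I grip it.

```bash
python3 - <<'E'
from h import *
Og=tilt(-20,-1,np.eye(3))
robot.gripper_to(.06)
robot.move_linear([.4695,.312,.12],velocity=.3)
print(robot.move_linear([.4695,.312,.051],velocity=.12,threshold=8)); s0=st('at')
robot.gripper_to(.01); s=st('grip')
robot.move_linear(s['ee_pos']+[0,0,.12],velocity=.2)
robot.pause(.2); s=st('lift'); print(s['force']-s0['force'],s['moment']-s0['moment'])
snap('lift')
E
```

```text
False
at t 13.67 p [0.4697 0.3123 0.0516] F [0.6157 0.207  0.7379] open 0.06 g 0.0
grip t 14.32 p [0.4695 0.3123 0.0512] F [-0.6552  0.9204  2.2082] open 0.024 g 29.8
lift t 15.27 p [0.4691 0.312  0.17  ] F [ 0.4188 -0.3272 -3.7469] open 0.0242 g 29.8
[-0.197  -0.5342 -4.4848] [ 0.0076 -0.1867 -0.0252]
```

```bash
python3 - <<'E'
from ov import *
G=gmodel((.4695,.312),0,.1218)
f=proj('scene',[.4695,.312,.13])[0].astype(int);g=proj('top',[.48,.312,.13])[0].astype(int);print(f,g)
row=[crop('pics/lift_scene.png','scene',f[0]-28,f[1]-35,50,60,7,m) for m in([],G)]
cv2.imwrite('pics/v6.png',np.hstack(row))
E
```

```text
[268 293] [256 266]
```

View pics/v6.png

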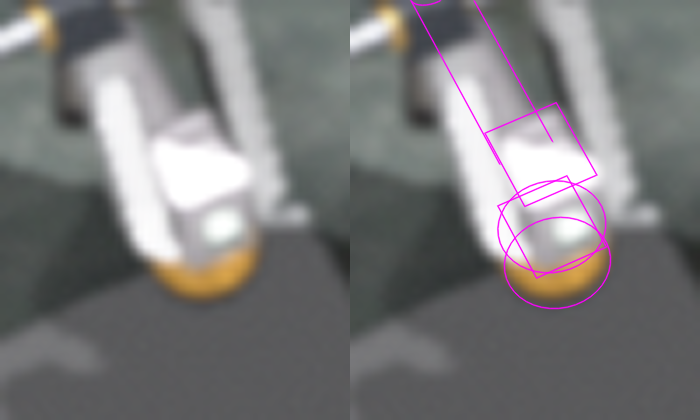

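The gauge is held squarely (24.0 mm) and the overlay agrees within about 1.5 px. Next I approach the stem by feel.

```bash
cat >>h.py <<'E'
def dist(s): # TCP in stem coordinates: d along axis from tank axis, and offset in stem x, y
    p=R.T@(np.array(s['ee_pos'])-b); r=p-[0,.06,.052]
    return np.array([r@[-s35,0,c35], r@[c35,0,s35], r[1]])
E
python3 - <<'E'
from h import *
O=tilt(15,-1)
robot.move_ptp(W(stem(.165)),O)
robot.move_linear(W(stem(.132)),velocity=.1)
robot.pause(.3); s0=st('base'); print(dist(s0))
hit=robot.move_linear(W(stem(.112)),velocity=.03,threshold=5)
s=st('hit %s'%hit); print(dist(s),'dF along',(s['force']-s0['force'])@ax,'tankF',R.T@(s['force']-s0['force']))
np.save('f0.npy',s0['force'])
E
```

```text
base t 17.24 p [0.5271 0.0376 0.1606] F [ 0.0725 -0.0709 -3.5649] open 0.0236 g 29.8
[ 0.1323  0.0003 -0.0002]
hit False t 18.06 p [0.5381 0.0405 0.1437] F [-1.8936 -0.3767 -1.2341] open 0.0242 g 29.8
[ 0.112  -0.0001  0.    ] dF along 3.0465347566127665 tankF [-1.9827  0.1677  2.3308]
```

It is in the bore with 3 mm left to go and little force. I press on in small steps.

```bash
python3 - <<'E'
from h import *
f0=np.load('f0.npy'); d=.112
while d>.1:
    d-=.0008
    robot.move_linear(W(stem(d)),velocity=.02)
    s=robot.get_state(); F=(s['force']-f0)@ax; print(round(d,4),dist(s),round(F,1),(R.T@(s['force']-f0)).round(1))
    if F>13.2: break
for i in range(4):
    robot.pause(.3); s=robot.get_state(); print(((s['force']-f0)@ax).round(1),round(s['time'],1))
E
```

```text
0.1112 [ 0.1113 -0.      0.    ] 5.7 [-3.7 -0.4  4.4]
0.1104 [ 0.1104 -0.0001  0.    ] 7.3 [-3.7 -0.2  6.3]
0.1096 [ 0.1096 -0.      0.    ] 8.2 [-4.8 -0.1  6.6]
0.1088 [ 0.1088 -0.      0.    ] 10.0 [-5.8  1.1  8.2]
0.108 [0.1084 0.0002 0.0002] 26.3 [-14.3   1.5  22.1]
25.7 19.6
25.8 19.9
25.6 20.2
26.8 20.5
```

There was a spring ramp to about 10 N over the last 3 mm and then a hard stop, so the gauge is seated on a firm pin. 26 N is above the range, so I ease to about 15 N, hold for one second and withdraw.

```bash
python3 - <<'E'
from h import *
f0=np.load('f0.npy')
for d in(.1085,.1082):
    robot.move_linear(W(stem(d)),velocity=.02); robot.pause(.2)
    s=robot.get_state(); F=(s['force']-f0)@ax; print(d,dist(s),round(F,1))
    if F>12: break
robot.pause(1.0); s=robot.get_state(); print(((s['force']-f0)@ax).round(1))
robot.move_linear(W(stem(.17)),velocity=.08); st('out'); snap('out')
n=proj('top',W([.09,.06,.2]))[0].astype(int); m=proj('scene',W([.06,.06,.2]))[0].astype(int); print(n,m)
im=np.hstack([cv2.imread('pics/out_top.png')[n[1]-35:n[1]+35,n[0]-40:n[0]+40],cv2.imread('pics/out_scene.png')[m[1]-35:m[1]+35,m[0]-40:m[0]+40]])
cv2.imwrite('pics/v7.png',cv2.resize(im,None,fx=5,fy=5,interpolation=cv2.INTER_CUBIC))
E
```

```text
0.1085 [0.1085 0.0002 0.0001] 13.0
11.9
out t 22.88 p [0.5059 0.0326 0.191 ] F [-0.0745  0.5437 -2.0595] open 0.0241 g 30.0
[329 201] [324 180]
```

View pics/v7.png

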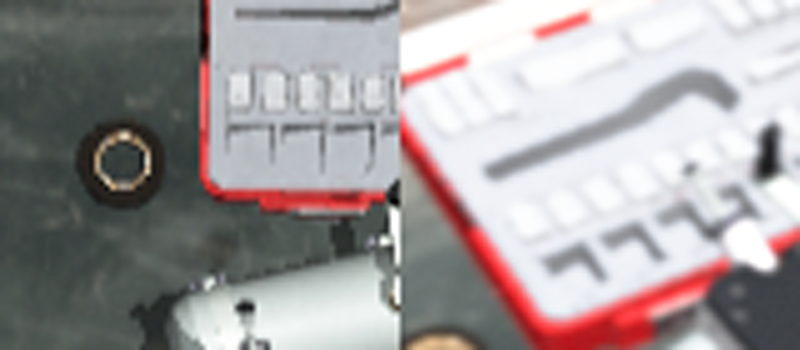

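The rod is out: the thin rod and button show at scene crop (690,170) beyond the barrel end at (745,245), and at top crop (245,308). The force ramp says the same, so the tank holds pressure and the lever goes towards the stem. First the gauge goes back on the mat.

```bash
python3 - <<'E'
from h import *
Og=tilt(-20,-1,np.eye(3))
robot.move_ptp([.4675,.314,.2],Og)
robot.move_linear([.4675,.314,.06],velocity=.2); robot.pause(.2); s0=st('above')
hit=robot.move_linear([.4675,.314,.0475],velocity=.03,threshold=4); s=st('down %s'%hit); print(s['force']-s0['force'],s['moment']-s0['moment'])
E
```

```text
above t 25.12 p [0.468  0.3142 0.061 ] F [ 0.3474  1.0253 -2.557 ] open 0.0239 g 30.0
down True t 25.49 p [0.4676 0.3141 0.0502] F [0.8375 1.4348 0.6117] open 0.0238 g 30.0
[0.4901 0.4095 3.1687] [ 0.3704 -0.0548 -0.0998]
```

```bash
python3 - <<'E'
from h import *
s=robot.get_state(); p=s['ee_pos'].copy()
robot.move_linear(p-[0,0,.0004],velocity=.02); robot.gripper_to(.05); 
robot.move_linear([.4675,.314,.2],velocity=.15); st('rel'); 
def LO(th,sg): return tool([0,0,-1],sg*np.array([-np.sin(th),np.cos(th),0]))
pv=W(np.array([0,-.06,0]))
K=lambda th,z=.147:np.array([pv[0]+.062*np.cos(th),pv[1]+.062*np.sin(th),z])
print(pv,K(.14))
for sg in(1,-1):
    for th in(.14,.7,1.3): print(sg,th,robot.ik(K(th),LO(th,sg)))
E
```

```text
rel t 27.5 p [0.4672 0.3137 0.1992] F [-0.6067  0.8449 -0.4541] open 0.05 g 0.0
[ 0.629  -0.0609  0.    ] [ 0.6904 -0.0522  0.147 ]
1 0.14 [ 0.6775  0.879  -1.0884  1.4695  0.7939  1.2757  1.2171]
1 0.7 [ 0.6514  0.8532 -1.0881  1.5149  0.7788  1.2531  1.7252]
1 1.3 [ 0.6577  0.8    -1.0873  1.6023  0.747   1.2076  2.2857]
-1 0.14 [ 0.4813  0.7116 -0.697   1.4766  0.4821  1.1293 -1.7345]
-1 0.7 [ 0.5207  0.7278 -0.8226  1.5194  0.5651  1.1444 -1.284 ]
-1 1.3 [ 0.6018  0.7389 -0.9731  1.604   0.6541  1.1556 -0.7954]
```

```bash
python3 - <<'E'
from h import *
def LO(th,sg=-1): return tool([0,0,-1],sg*np.array([-np.sin(th),np.cos(th),0]))
pv=W(np.array([0,-.06,0]))
K=lambda th,z=.147:np.array([pv[0]+.062*np.cos(th),pv[1]+.062*np.sin(th),z])
robot.move_ptp(K(.135,.25),LO(.135)); snap('stand')
# gauge standing? compare foot/head/rod regions with the first picture
for n in('scene','top'):
    a=cv2.imread(f'pics/{n}0.png').astype(int);c=cv2.imread(f'pics/stand_{n}.png').astype(int)
    q=proj(n,[.468,.313,.03])[0].astype(int);sl=np.s_[q[1]-45:q[1]+20,q[0]-20:q[0]+25]
    for t,im in(('before',a),('now',c)):
        w=im[sl]; o=(w[...,2]-w[...,0]>60); wh=(w.min(2)>235)
        print(n,t,'orange',o.sum(),np.argwhere(o).mean(0),'white',wh.sum(),np.argwhere(wh).mean(0))
robot.move_linear(K(.135),velocity=.12,threshold=6); s=st('down')
robot.gripper_to(.027); s0=st('caged'); 
th=.135
while th<1.42:
    th+=.1
    robot.move_linear(K(th),velocity=.12,frame=LO(th)); s=robot.get_state(); F=s['force']-s0['force']
    t=np.array([-np.sin(th),np.cos(th),0]); print(round(th,2),round(F@t,1),F.round(1),round(s['time'],1))
    if abs(F@t)>9: break
E
```

```text
scene before orange 57 [51.386  18.4737] white 279 [31.0573 14.3978]
scene now orange 64 [51.5938 18.8281] white 287 [31.5819 14.7456]
top before orange 10 [45.  25.3] white 124 [37.2661 20.2903]
top now orange 11 [45.1818 25.3636] white 129 [37.1938 20.2326]
down t 30.2 p [ 0.6908 -0.0524  0.1478] F [-0.0543  0.1794  0.7689] open 0.0501 g 0.0
caged t 30.77 p [ 0.6904 -0.0526  0.1471] F [-0.0681  0.0179  0.2226] open 0.0268 g 0.0
0.24 -0.2 [-0.2 -0.2 -0.1] 31.0
0.34 0.4 [ 0.1  0.5 -1.1] 31.3
0.44 -0.4 [ 0.1 -0.5 -0.7] 31.5
0.54 -0.5 [ 0.1 -0.6  0. ] 31.8
0.64 -0.4 [ 0.2 -0.4  0.4] 32.0
0.73 -0.8 [ 0.9 -0.2  0.5] 32.3
0.83 -1.1 [ 1.1 -0.3 -0.1] 32.5
0.93 -0.5 [ 0.4 -0.2 -0.6] 32.8
1.03 -0.1 [ 0.2  0.2 -0.9] 33.0
1.14 0.6 [-0.9 -0.5 -0.9] 33.3
1.24 -0.2 [0.3 0.4 0. ] 33.5
1.34 -0.9 [ 0.7 -1.1  0.3] 33.8
1.44 -41.5 [ 41.   -7.  -20.3] 34.0
```

The end stop was met where expected. I back off, lift and verify the knob in the images by code.

```bash
python3 - <<'E'
from h import *
s=robot.get_state(); p=s['ee_pos'].copy()
robot.gripper_to(.05); st('open')
robot.move_linear(p+[0,0,.12],velocity=.2)
robot.move_ptp([.45,-.2,.35],tilt(0,-1,np.eye(3))); robot.pause(.2); st('away'); snap('end')
pv=W(np.array([0,-.06,0]))
for n in('top','scene'):
    im=cv2.imread(f'pics/end_{n}.png')
    for a in(-.1,.8,.9,.95,1.0,1.05):
        w=a+.2387; v=[]
        for z in(.13,.145):
            u=proj(n,[pv[0]+.062*np.cos(w),pv[1]+.062*np.sin(w),z])[0]; v.append(float(cv2.getRectSubPix(im,(3,3),tuple(map(float,u))).mean()))
        print(n,a,u.round(1),np.round(v))
im=cv2.imread('pics/end_top.png');u=proj('top',[pv[0]+.062*np.cos(1.239),pv[1]+.062*np.sin(1.239),.15])[0]
x,y=u.round().astype(int);print(im[y-7:y+8,x-9:x+10].mean(2).astype(int))
E
```

```text
open t 34.58 p [0.6373 0.0007 0.147 ] F [-0.0779  0.4868  0.3213] open 0.0496 g 0.0
away t 36.63 p [ 0.4505 -0.1993  0.3496] F [-0.2499 -0.0664 -0.1196] open 0.0495 g 0.0
top -0.1 [369.  204.5] [106. 128.]
top 0.8 [355.1 213.4] [68. 75.]
top 0.9 [354.2 215. ] [60. 62.]
top 0.95 [353.8 215.9] [56. 60.]
top 1.0 [353.5 216.7] [51. 56.]
top 1.05 [353.2 217.6] [56. 54.]
scene -0.1 [358.8 172.6] [223. 245.]
scene 0.8 [349.9 185.4] [ 62. 104.]
scene 0.9 [350.  187.1] [61. 72.]
scene 0.95 [350.2 188. ] [63. 65.]
scene 1.0 [350.4 188.8] [69. 65.]
scene 1.05 [350.6 189.7] [85. 75.]
[[ 82  82  82  81  80  82  87  94  93  92  93 100  81  78  77  79  79  77
   77]
 [ 84  81  83  80  79  81  80  86  91  88  87  84  81  79  79  80  79  78
   76]
 [ 87  84  82  80  81  85  82  85  85  86  88  83  81  80  80  81  79  79
   77]
 [ 87  86  83  80  84  91  83  85  86  83  80  85  84  84  83  83  80  91
  126]
 [ 86  85  82  81  85  93  84  79  75  65  58  75  86  86  83  83  81 118
  166]
 [ 84  85  82  82  83  92  80  55  51  55  54  52  85  84  82  73  71 107
   89]
 [ 84  84  84  83  83  91  74  35  58  65  67  82 138  85  75  70  74  86
  117]
 [ 79  77  78  89  89  79  60  20  53  72  70 152 235 195 183 157 128 135
  144]
 [ 57  55  55  84  87  58  97  29  29  61  89 222 252 252 251 239 216 210
  187]
 [ 62  72  74  60  73  77 140  57  39  89 193 249 253 253 253 252 252 251
  239]
 [ 94 111 118 110 117 120 103  74  78 146 226 247 251 253 253 253 253 252
  252]
 [143 149 154 159 164 168 140 129 117 117  82 120 220 246 248 252 253 253
  253]
 [169 173 178 181 182 185 188 192 176 178 144 144 129  87 132 234 247 248
  253]
 [186 188 192 195 196 199 201 203 204 206 210 211 194 152 153 154 132 143
  237]
 [198 201 205 208 208 210 212 211 213 215 217 219 221 221 222 224 208 163
  153]]
```

```bash
python3 -c "
from rig import robot
print(robot.sign_off())"
```

```text
the job is handed in; nothing more can be done
None
```

The job is handed in: the cap is in the tray, the rod came out on the stem (so the tank holds pressure), the gauge is back upright on the mat, and the lever is turned fully towards the valve stem; pressing peaked at about 26 N for roughly a second before I eased it to 12–13 N, and the lever's end stop took a brief 41 N at the fingers.

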